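# Dig the spanner out of the grinder-parts bin

### The arm

A 6-joint arm with a two-finger parallel gripper is mounted at the origin on the work surface. World frame = base frame: x ahead of the robot, y to its left, z up, the work surface at z = 0. Lengths are in m, angles in degrees, forces in N, time in s.
With the tool pointing down it reaches from about 0.325 to 0.925 m from the base axis. Payload 3.1 kg.
Tool frame: the origin (TCP) lies midway between the tips of the shut fingers; the grasp point (between the pads) lies 19 mm behind it; x points along the fingers, y is the direction in which the jaws open and shut, and the axes are right-handed (so a half turn about x gives the same grasp; the last joint's range is limited). The gripper opens to 85 mm and grips with 20 to 120 N. Pads are 22 mm wide; open, the fingers measure 114 mm over their backs; the gripper's body (76 mm by 85 mm) begins 54 mm behind the grasp point. The pads swing forward as they close: fully open they stand 13 mm farther back than shut.
Start: joints at [-76.329, 12.427, 92.441, -0, 75.132, -6.429], TCP at [0.215, -0.587, 0.231] pointing down, gripper open.
Joint ranges: [-157.48, 157.48], [-44.54, 120.13], [17.64, 146.25], [-64.5, 244.5], [7.68, 150.69], [-147.95, 147.95]. Speed limits (degrees/s): [159.86, 159.86, 180, 180, 180, 180].

### API

Orientations are given as a 3x3 rotation matrix whose columns are the frame's x, y, z axes.
In Python, from station import env, vision gives the robot as it stands. The module is installed in compiled form; this text tells all that it offers.
- The arm moves only by the tool move_arm, never from a script. Its argument "motion" is a list of rows, each a list of 3 entries, a list of its own where there are three numbers: the opening, from 0 (shut) to 1 (fully open), then the shift along the world's x, y, z in m, then the turn about the world's z in rad. In form: [[hand, [dx, dy, dz], twist], ...]. A call has 1 to 8 rows; each row shifts and turns the commanded pose from where the row before left it; what a row does not reach is not made up. A row lasts 1/8 s, in which the tool goes at most 62.5 mm and 10.7 degrees, less where a joint would pass 70% of its speed; a pose out of reach is approached as far as the arm can. A call is refused whole if a number of a shift passes 0.0625 or a number of a turn 0.188, either way. A call with a gripper value outside its range is refused whole. The fingers move at their own pace and stop on an object; "force" is the grip in N (left out, the last holds). Time passes only in rows, so rows that do not move let the fingers close. It gives the time, the measured TCP pose, the force and the opening at its end, in the units of the state.
- env.state(): the state, without advancing time (a new reading comes with each control period).
- vision.grab_frame(name): name is "scene" or "side" or "wrist"; returns the picture (400x640x3 uint8, red, green, blue); there is no depth.
- vision.camera_info(name): a dict with "camera_matrix" (3x3 intrinsics, pixels), "R" (3x3) and "t" (3): a world point X has camera coordinates R X + t; the wrist camera has in their place "tool_from_camera" (4x4, takes a point from camera to tool coordinates, whose origin is the TCP and whose axes are the tool frame's). Camera axes: x right, y down, z forward; pixel columns grow to the right and rows downward; lengths in m; the calibration is good to about 2 mm. A picture is of the moment at which its call begins: read the wrist's pose just before it. camera_info takes no time and is no camera call.
- env.hand_in(): hands the job in, once; it reports no verdict.
The state is a dict: "clock": time; "joint_positions": joint angles; "qvel": joint speeds; "effort": joint torques, N m; "eef_pos": TCP position; "tool_rot": TCP orientation; "ft_force": force on the tool from outside, world axes, zero at the start; "moment": the same for the moment, N m; "finger_gap": finger opening in m.
Only numpy, scipy, OpenCV 4.12 (cv2) and the standard library are available. Lean on these libraries where they do the work, as an engineer would, in place of code of your own. Each camera call takes 0.05 s, during which the arm holds its last target.

### The job

The open-ended steel spanner lies on the floor of the blue parts bin, buried under the red tool rest. Move the tool rest aside, standing it on its feet in the middle of the empty half of the bin without tipping it over, and only then take the spanner out and lay it flat on the middle of the green mat, lengthwise along the mat.

Things in the scene. Friction and masses are not known exactly. Their poses are not given: they have to be found in the camera images.
- spanner: Bare steel double open-ended spanner flat on the bin floor, jaw ends showing from under the red tool rest. 180 mm long (its x), 10 mm thick; shank 18 mm wide over the middle 100 mm, jaw ends 41 mm wide; 0.2 kg. Origin: centre of its underside, mid-shank; z up. Not wanted: the blue ring spanner, whetstone and knife on the bench, the orange-handled file in the bin.
- rest: Loose red tool rest standing as a bridge over the spanner's shank: plate 100 (x) by 110 mm (y), 8 mm thick, on a 20 mm high foot along each y edge (90 mm clear between), with an upright middle rib to grip, 80 mm along x, 16 mm thick in y. Plate top is 28 mm, rib top 68 mm above the feet's underside. 0.35 kg, balanced at the rib. Origin: centre of the underside; z up.
- bin: Blue open bin fixed to the bench: outside 270 (x) by 350 mm (y), 45 mm high, walls and floor 5 mm thick. Origin: centre of its underside. Spanner and tool rest start in its -y half, about 85 mm from the centre; the +y half is empty, with free room for the rest around x = -30, y = +85 mm of the bin's frame. A file lies along the +x wall, at x = +90 to +120 mm.
- mat: Green flat mat fixed to the bench, 260 mm long (x) by 140 mm wide (y), 4 mm thick. Origin: centre of its underside; its long axis is x.
Things that resemble listed ones, but are neither listed nor needed, are in the scene too. Leave any brown or yellow look-alike of the spanner alone.

How it is judged:
By the outcome, as a careful person would: the job done as asked, in the order asked, and still so for the second after the job is handed in, with the robot touching nothing.
It also fails if it takes over 56 s, if anything falls off the work surface, if the arm or the gripper's body presses on something with over 40 N, if the wrist force passes 120 N, or if a joint passes its speed limit or range.

## Working session

There is one attempt and no reset: what is moved stays moved. The work goes in short steps, Python scripts to look and compute and a tool call to move; the robot and the scene stay as the last step left them, time stands still between calls to the robot, and variables do not carry over. Pictures are saved under pics/ and viewed, and the job is handed in when it is done.

Besides the shell and the picture viewer there is one more tool, called after "Call:" as name(argument=value, ...), one argument or row to a line, values as JSON. move_arm: Moves the arm, as the interface text tells. Its arguments: {"type":"object","properties":{"motion":{"type":"array"},"force":{"type":"number"}},"required":["motion"]}

```bash
mkdir -p pics; python3 - <<'E'
from station import env, vision
import cv2, numpy as np
s=env.state()
print(s)
for n in ["scene","side","wrist"]:
    im=vision.grab_frame(n); cv2.imwrite(f"pics/{n}0.png",im[:,:,::-1]); print(n,{k:np.round(v,4).tolist() for k,v in vision.camera_info(n).items()})
E
```

```text
{'clock': 0.0, 'joint_positions': array([-7.63273243e+01,  1.24786282e+01,  9.25295597e+01, -2.29135249e-03,
        7.51308381e+01, -6.42909693e+00]), 'qvel': array([ 0.03284206,  0.02152755, -0.0660398 ,  0.06793633, -0.09525505,
        0.03627403]), 'effort': array([ 3.23156337e-04, -3.96838653e+01, -3.03852439e+01, -3.03087763e-04,
        9.72542271e-03, -2.66111783e-06]), 'eef_pos': array([ 0.21461487, -0.58612372,  0.22993816]), 'tool_rot': array([[-6.11110875e-04,  3.43697691e-01, -9.39080148e-01],
       [ 2.34856135e-03, -9.39077240e-01, -3.43698155e-01],
       [-9.99997055e-01, -2.41552502e-03, -2.33314799e-04]]), 'ft_force': array([ 1.27411228,  0.13663599, -0.47400515]), 'moment': array([ 0.02034179, -0.00255569,  0.02647945]), 'finger_gap': 0.08518108037071703}
scene {'camera_matrix': [[466.1215, 0.0, 323.49], [0.0, 466.1215, 190.1147], [0.0, 0.0, 1.0]], 'R': [[-0.4192, 0.9078, -0.0124], [0.5161, 0.2271, -0.8259], [-0.7469, -0.3526, -0.5638]], 't': [0.2112, -0.1769, 1.5173]}
side {'camera_matrix': [[455.4301, 0.0, 320.2616], [0.0, 455.4301, 187.9463], [0.0, 0.0, 1.0]], 'R': [[-0.8396, -0.543, -0.0119], [-0.3838, 0.6085, -0.6946], [0.3844, -0.5786, -0.7193]], 't': [0.3393, 0.2243, 0.9464]}
wrist {'camera_matrix': [[318.8588, 0.0, 322.9337], [0.0, 318.8588, 199.4009], [0.0, 0.0, 1.0]], 'tool_from_camera': [[0.0007, -0.3186, 0.9479, -0.1435], [1.0, -0.0003, -0.0009, -0.0004], [0.0006, 0.9479, 0.3186, -0.0817], [0.0, 0.0, 0.0, 1.0]]}
```

View pics/scene0.png

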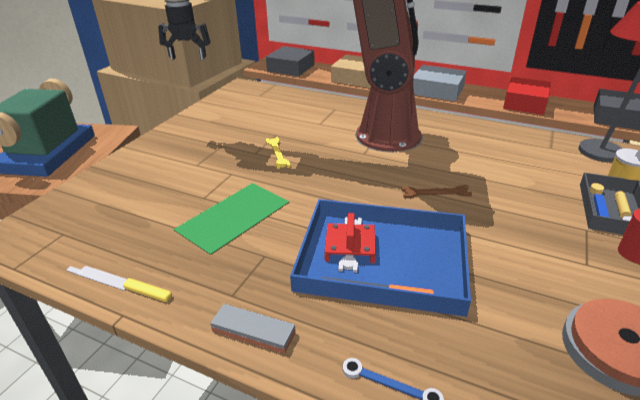

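View pics/side0.png

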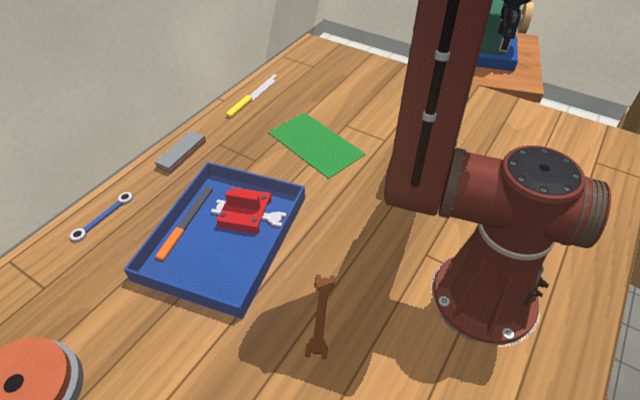

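View pics/wrist0.png

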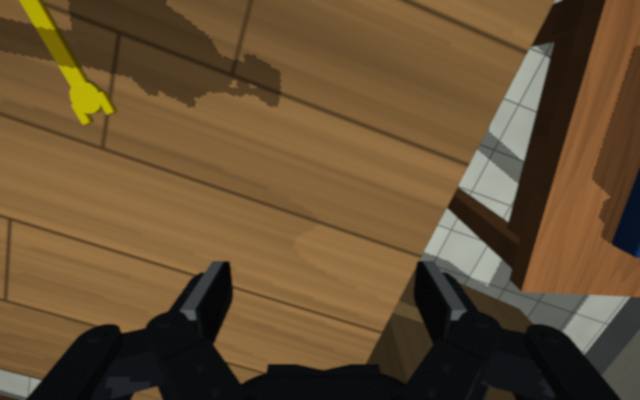

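Spanner candidates in the scene view:
- Steel-white one in the bin, jaws at (350,222) and (348,265) under the red rest.
- Brown one at (437,190).
- Yellow one at (278,152).
- Blue ring spanner at (392,382).

Only the steel-white one fits: bare steel, on the bin floor, under the red rest. I'll confirm that in a crop and measure.

```bash
cat > h.py <<'E'
import numpy as np, cv2
from station import env, vision
def cam(name,st=None):
    c=vision.camera_info(name); K=np.array(c["camera_matrix"])
    if name=="wrist":
        T=np.array(c["tool_from_camera"]); Rt=np.array(st["tool_rot"]); p=np.array(st["eef_pos"])
        Rwc=Rt@T[:3,:3]; o=Rt@T[:3,3]+p
    else:
        R=np.array(c["R"]); Rwc=R.T; o=-R.T@np.array(c["t"])
    return K,Rwc,o
def ray(c,px,z):
    K,R,o=c; px=np.atleast_2d(np.array(px,float))
    d=(R@np.linalg.inv(K)@np.c_[px,np.ones(len(px))].T).T
    return o+d*((z-o[2])/d[:,2])[:,None]
def proj(c,X):
    K,R,o=c; q=(K@R.T@(np.atleast_2d(X)-o).T).T
    return q[:,:2]/q[:,2:]
def big(m):
    cs,_=cv2.findContours(m.astype(np.uint8),cv2.RETR_EXTERNAL,cv2.CHAIN_APPROX_NONE)
    return max(cs,key=cv2.contourArea)
E
python3 - <<'E'
from h import *
a=[]
for n in ["scene","side"]:
    im=cv2.imread(f"pics/{n}0.png"); c=cam(n)
    hsv=cv2.cvtColor(im,cv2.COLOR_BGR2HSV); H,S,V=[hsv[...,i].astype(int) for i in range(3)]
    g=(abs(H-65)<15)&(S>120)
    P=ray(c,big(g)[:,0],0.004)
    r=cv2.minAreaRect((P[:,:2]*1000).astype(np.float32)); print(n,"mat",r)
    b=(abs(H-110)<12)&(S>120)
    cb=big(b); hull=cv2.convexHull(cb); ap=cv2.approxPolyDP(hull,6,True)[:,0]
    print(n,"bin",ap.tolist(), np.round(ray(c,ap,0.045),3)[:,:2].tolist())
    x0,y0=(290,190) if n=="scene" else (120,155)
    cr=im[y0:y0+135,x0:x0+195]
    a.append(cv2.resize(cr,None,fx=4,fy=4,interpolation=cv2.INTER_CUBIC))
    cv2.imwrite(f"pics/{n}crop.png",a[-1])
E
```

```text
scene mat ((566.53759765625, -221.41502380371094), (137.62860107421875, 256.521484375), 75.15200805664062)
scene bin [[318, 200], [463, 215], [466, 315], [292, 290]] [[0.474, -0.028], [0.392, 0.308], [0.69, 0.371], [0.765, 0.054]]
side mat ((563.4064331054688, -219.34619140625), (136.55772399902344, 255.1593780517578), 75.07398986816406)
side bin [[207, 163], [303, 187], [238, 308], [125, 270]] [[0.728, 0.036], [0.47, -0.025], [0.392, 0.312], [0.647, 0.372]]
```

View pics/scenecrop.png

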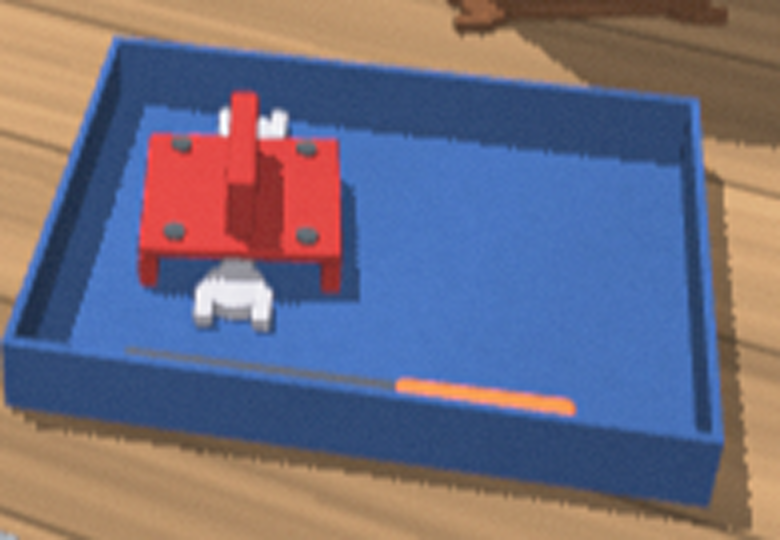

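View pics/sidecrop.png

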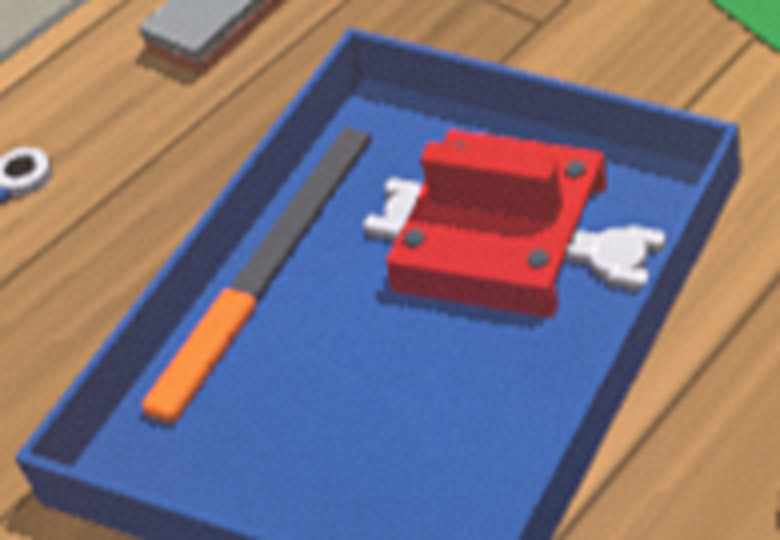

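The crop confirms it. The steel-white double open-ended spanner is at scene (348,265) and (352,221), with the red rest over it and the rib along its length. I'll measure the rest roughly, then go above it with the wrist camera.

```bash
python3 - <<'E'
from h import *
c=cam("scene"); print(np.round(ray(c,[[351.2,213.5],[350.6,235.5]],0.073),4).tolist())
# plate top corners z=.033
q=np.array([[150,135],[338,140],[341,250],[140,250]])/4+[290,190]
P=ray(c,q,0.033); print(np.round(P,4).tolist(),P.mean(0))
c=cam("side")
q=np.array([[447,131],[605,152],[556,292],[388,263]])/4+[120,155]
P=ray(c,q,0.033); print(np.round(P,4).tolist(),P.mean(0))
c=cam("wrist",env.state()); s=env.state(); print("wrist cam offset",c[2]-s["eef_pos"],c[1][:,2])
E
```

```text
[[0.5266, 0.0805, 0.073], [0.5988, 0.1083, 0.073]]
[[0.5364, 0.0258, 0.033], [0.4964, 0.1276, 0.033], [0.5852, 0.161, 0.033], [0.6293, 0.062, 0.033]] [0.56184168 0.09407896 0.033     ]
[[0.6244, 0.062, 0.033], [0.5307, 0.024, 0.033], [0.4879, 0.1266, 0.033], [0.5835, 0.1617, 0.033]] [0.5566431  0.09355391 0.033     ]
wrist cam offset [0.0766998  0.02814357 0.14352112] [-0.29990565 -0.10684414 -0.94796674]
```

Call:
move_arm(
  motion=[
    [1,[0.0247,0.0486,0],0],
    [1,[0.0247,0.0486,0],0],
    [1,[0.0247,0.0486,0],0],
    [1,[0.0247,0.0486,0],0],
    [1,[0.0247,0.0486,0],0],
    [1,[0.0247,0.0486,0],0],
    [1,[0.0247,0.0486,0],0],
    [1,[0.0247,0.0486,0],0],
  ],
)

```text
clock: 1.15
eef_pos: [0.4128, -0.1964, 0.2311]
tool_rot: [[0.0, 0.343, -0.939], [-0.0, -0.939, -0.343], [-1.0, 0.0, -0.0]]
ft_force: [1.0, 0.2, -0.9]
finger_gap: 0.0852
```

Call:
move_arm(
  motion=[
    [1,[0.0247,0.0486,0],0],
    [1,[0.0247,0.0486,0],0],
    [1,[0.0247,0.0486,0],0],
    [1,[0.0247,0.0486,0],0],
    [1,[0.0247,0.0486,0],0],
    [1,[0.0247,0.0486,0],0],
    [1,[0,0,0],0],
    [1,[0,0,0],0],
  ],
)

```text
clock: 2.15
eef_pos: [0.56, 0.0932, 0.2307]
tool_rot: [[-0.002, 0.344, -0.939], [-0.001, -0.939, -0.344], [-1.0, 0.0, 0.002]]
ft_force: [1.0, 0.1, 0.2]
finger_gap: 0.0858
```

```bash
python3 - <<'E'
from h import *
s=env.state(); im=vision.grab_frame("wrist"); cv2.imwrite("pics/w1.png",im[:,:,::-1])
np.save("w1.npy",np.c_[s["tool_rot"],s["eef_pos"]])
print(s["clock"],s["eef_pos"],s["tool_rot"].tolist(),s["ft_force"])
E
```

```text
2.15 [0.55997237 0.09318817 0.23065469] [[-0.0016034428525191283, 0.34427683439526546, -0.9388668117841815], [-0.000779936928257629, -0.9388681637034664, -0.344275998121375], [-0.9999984103334397, 0.00018023000874436778, 0.00177393566323662]] [0.98845157 0.11279738 0.24230975]
```

View pics/w1.png

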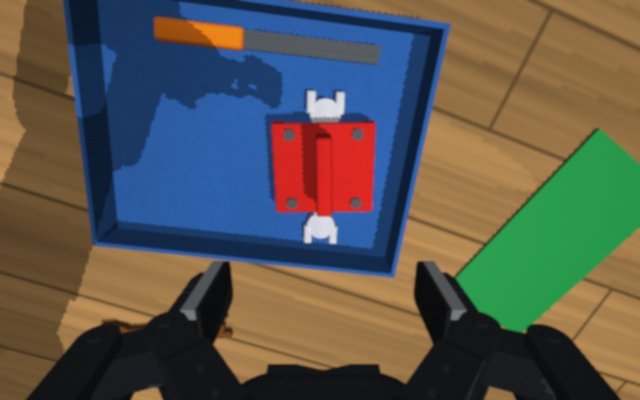

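The wrist view shows the rest at (323,167), spanner jaws at (325,105) and (321,229), and the bin rim corners at (448,24), (394,275) and (95,243).

```bash
python3 - <<'E'
from h import *
M=np.load("w1.npy"); st=dict(tool_rot=M[:,:3],eef_pos=M[:,3]); c=cam("wrist",st)
im=cv2.imread("pics/w1.png"); hsv=cv2.cvtColor(im,cv2.COLOR_BGR2HSV); H,S,V=[hsv[...,i].astype(int) for i in range(3)]
red=((H<6)|(H>174))&(S>150)&(V>60)
k=big(red); print(cv2.boundingRect(k))
ap=cv2.approxPolyDP(cv2.convexHull(k),4,True)[:,0]; P=ray(c,ap,0.033); print(ap.tolist(),np.round(P[:,:2],4).tolist())
w=(S<60)&(V>120); w[:80]=0;w[260:]=0;w[:,:290]=0;w[:,355:]=0
n,l,stt,ce=cv2.connectedComponentsWithStats(w.astype(np.uint8))
for i in range(1,n):
    if stt[i,4]>100: print("jaw",stt[i],ce[i],ray(c,ce[i],.015)[0,:2])
rim=np.array([[448,24],[394,275],[95,243]]); print(np.round(ray(c,rim,.045)[:,:2],4).tolist())
cv2.imwrite("pics/w1c.png",cv2.resize(im[80:260,255:395],None,fx=3.3,fy=3.3,interpolation=cv2.INTER_CUBIC))
E
```

```text
(272, 121, 103, 95)
[[373, 122], [370, 210], [327, 215], [277, 210], [274, 122]] [[0.6265, 0.0626], [0.535, 0.0275], [0.5123, 0.0714], [0.4985, 0.1272], [0.591, 0.1596]]
jaw [306  90  39  33 953] [325.06505771 107.10073452] [0.62261524 0.11432122]
jaw [304 213  33  31 742] [319.94878706 228.60916442] [0.48599917 0.07066981]
[[0.7315, 0.0343], [0.4725, -0.0278], [0.3934, 0.3102]]
```

View pics/w1c.png

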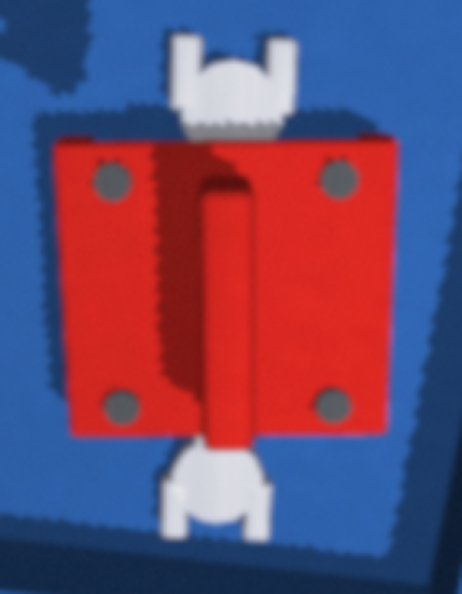

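Call:
move_arm(
  motion=[
    [1,[0.002,0.001,-0.05],0],
    [1,[0,0,-0.05],0],
    [1,[0,0,-0.05],0],
    [1,[0,0,-0.025],0],
    [1,[0,0,-0.013],0],
    [1,[0,0,0],0],
    [1,[0,0,0],0],
  ],
)

```text
clock: 3.08
eef_pos: [0.5641, 0.0941, 0.045]
tool_rot: [[0.003, 0.343, -0.939], [0.0, -0.939, -0.343], [-1.0, 0.001, -0.003]]
ft_force: [-0.0, -0.1, 1.1]
finger_gap: 0.0851
```

Call:
move_arm(
  motion=[
    [0,[0,0,0],0],
    [0,[0,0,0],0],
    [0,[0,0,0],0],
    [0,[0,0,0],0],
    [0,[0,0,0],0],
    [0,[0,0,0],0],
    [0,[0,0,0],0],
    [0,[0,0,0],0],
  ],
  force=60,
)

```text
clock: 4.08
eef_pos: [0.563, 0.0945, 0.0437]
tool_rot: [[0.001, 0.344, -0.939], [0.0, -0.939, -0.344], [-1.0, 0.0, -0.001]]
ft_force: [0.3, -0.4, 3.3]
finger_gap: 0.0149
```

Call:
move_arm(
  motion=[
    [0,[0,0,0.01],0],
    [0,[0,0,0.02],0],
    [0,[0,0,0.02],0],
    [0,[0,0,0],0],
    [0,[0,0,0],0],
  ],
)

```text
clock: 4.7
eef_pos: [0.5625, 0.0945, 0.0936]
tool_rot: [[0.0, 0.344, -0.939], [0.0, -0.939, -0.344], [-1.0, 0.0, -0.0]]
ft_force: [-0.2, -0.1, -4.0]
finger_gap: 0.0153
```

```bash
python3 - <<'E'
from h import *
s=env.state(); print(s["ft_force"],s["finger_gap"],s["eef_pos"],s["moment"])
im=vision.grab_frame("side"); cv2.imwrite("pics/s2.png",cv2.resize(im[120:340,80:400,::-1],None,fx=2.4,fy=2.4))
E
```

```text
[-0.21363972 -0.12818991 -4.0391662 ] 0.015285132527823684 [0.56249489 0.09445623 0.0935646 ] [ 0.03578208  0.03164034 -0.0116621 ]
```

View pics/s2.png

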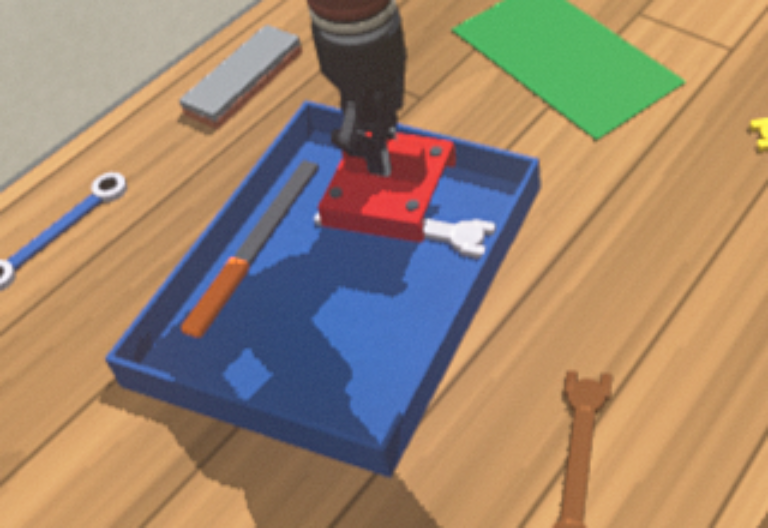

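The rest is lifted level at about (390,185) in the crop. The spanner stayed on the bin floor, with its jaw at (470,235).

Call:
move_arm(
  motion=[
    [0,[-0.01,0.031,0],-0.024],
    [0,[-0.01,0.031,0],-0.024],
    [0,[-0.01,0.031,0],-0.024],
    [0,[-0.01,0.031,0],-0.024],
    [0,[-0.01,0.031,0],-0.024],
    [0,[0,0,-0.015],0],
    [0,[0,0,-0.015],0],
    [0,[0,0,-0.01],0],
  ],
)

```text
clock: 5.75
eef_pos: [0.5115, 0.2481, 0.051]
tool_rot: [[-0.003, 0.228, -0.974], [-0.001, -0.974, -0.228], [-1.0, 0.001, 0.003]]
ft_force: [-1.0, 0.5, -3.2]
finger_gap: 0.0149
```

Call:
move_arm(
  motion=[
    [0,[0,0,0],0],
    [0,[0,0,-0.004],0],
    [0,[0,0,-0.003],0],
    [0,[0,0,-0.002],0],
    [0,[0,0,0],0],
    [0,[0,0,0],0],
  ],
)

```text
clock: 6.5
eef_pos: [0.5127, 0.2496, 0.0445]
tool_rot: [[0.0, 0.229, -0.973], [0.0, -0.973, -0.229], [-1.0, -0.0, -0.0]]
ft_force: [0.4, 0.3, -2.5]
finger_gap: 0.0152
```

Call:
move_arm(
  motion=[
    [0,[0,0,-0.001],0],
    [0,[0,0,0],0],
    [0,[0,0,0],0],
  ],
)

```text
clock: 6.88
eef_pos: [0.5129, 0.2496, 0.0437]
tool_rot: [[0.001, 0.229, -0.973], [0.0, -0.973, -0.229], [-1.0, -0.0, -0.001]]
ft_force: [-0.0, 0.3, 0.8]
finger_gap: 0.0151
```

Call:
move_arm(
  motion=[
    [0.3,[0,0,0],0],
    [0.6,[0,0,0],0],
    [1,[0,0,0],0],
    [1,[0,0,0],0],
    [1,[0,0,0],0],
    [1,[0,0,0.02],0],
    [1,[0,0,0.05],0],
    [1,[0,0,0.05],0],
  ],
)

```text
clock: 7.88
eef_pos: [0.5125, 0.2494, 0.1656]
tool_rot: [[0.0, 0.229, -0.973], [0.0, -0.973, -0.229], [-1.0, -0.0, -0.0]]
ft_force: [0.5, 0.3, 0.2]
finger_gap: 0.0853
```

Call:
move_arm(
  motion=[
    [1,[0.01,-0.031,0.01],0.016],
    [1,[0.01,-0.031,0.01],0.016],
    [1,[0.01,-0.031,0.01],0.016],
    [1,[0.01,-0.031,0.01],0.016],
    [1,[0.005,-0.031,0.01],0.016],
    [1,[0,0,0],0],
    [1,[0,0,0],0],
  ],
)

```text
clock: 8.75
eef_pos: [0.5575, 0.0949, 0.214]
tool_rot: [[0.001, 0.305, -0.952], [0.001, -0.952, -0.305], [-1.0, -0.0, -0.001]]
ft_force: [0.2, -0.6, -1.3]
finger_gap: 0.0855
```

```bash
python3 - <<'E'
from h import *
s=env.state(); im=vision.grab_frame("wrist"); cv2.imwrite("pics/w3.png",im[:,:,::-1])
np.save("w3.npy",np.c_[s["tool_rot"],s["eef_pos"]])
im2=vision.grab_frame("side"); cv2.imwrite("pics/s3.png",im2[:,:,::-1])
print(s["clock"],s["eef_pos"],s["tool_rot"].round(4).tolist())
E
```

```text
8.75 [0.55753643 0.09487209 0.21404764] [[0.0007, 0.3054, -0.9522], [0.0007, -0.9522, -0.3054], [-1.0, -0.0005, -0.0009]]
```

View pics/w3.png

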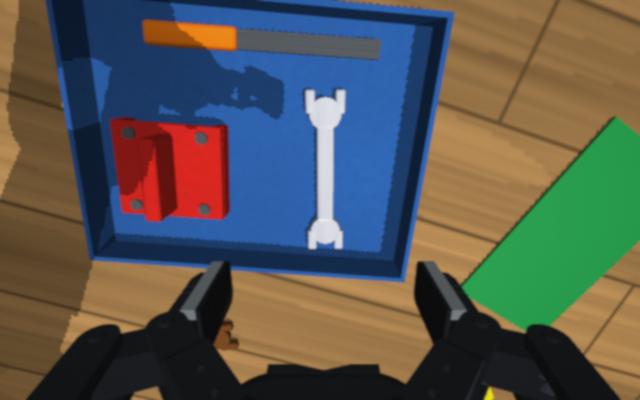

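View pics/s3.png

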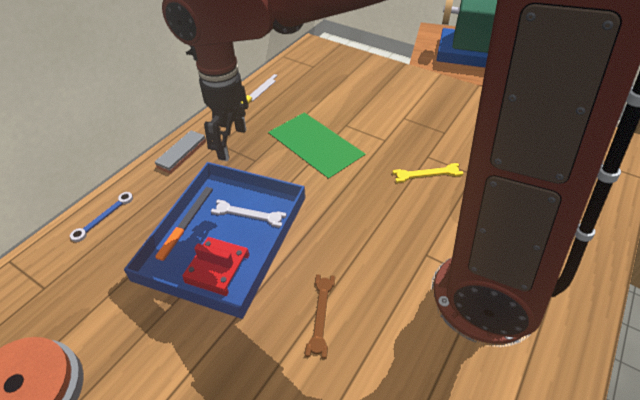

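The rest is standing on its feet in the empty half (side view (215,265)), and the spanner is uncovered. In the wrist view it runs from (325,92) to (325,247).

```bash
python3 - <<'E'
from h import *
def m(name,f,box,c):
    im=cv2.imread(f); hsv=cv2.cvtColor(im,cv2.COLOR_BGR2HSV); S,V=hsv[...,1].astype(int),hsv[...,2].astype(int)
    w=(S<70)&(V>110); k=np.zeros_like(w); x0,y0,x1,y1=box; k[y0:y1,x0:x1]=1
    t=big(w&k); P=ray(c,t[:,0],.015)[:,:2]*1000
    r=cv2.minAreaRect(P.astype(np.float32)); print(name,cv2.boundingRect(t),r)
    mm=np.zeros(w.shape,np.uint8); cv2.drawContours(mm,[t],-1,1,-1); ys,xs=np.nonzero(mm)
    Q=ray(c,np.c_[xs,ys],.015)[:,:2]; 
    vx,vy,x,y=cv2.fitLine(Q.astype(np.float32)*1000,cv2.DIST_L2,0,.01,.01).ravel(); print(" yaw",np.degrees(np.arctan2(vy,vx)),"mid",x,y)
M=np.load("w3.npy"); cw=cam("wrist",dict(tool_rot=M[:,:3],eef_pos=M[:,3]))
m("wrist","pics/w3.png",(290,85,360,255),cw)
m("side","pics/s3.png",(205,195,290,230),cam("side"))
im=cv2.imread("pics/w3.png"); hsv=cv2.cvtColor(im,cv2.COLOR_BGR2HSV); H,S=hsv[...,0].astype(int),hsv[...,1]
# rim corners/ rest in bin frame
rim=ray(cw,[[453,12],[404,281],[93,259]],.045)[:,:2]; print("rim",rim.round(4).tolist())
E
```

```text
wrist (305, 89, 41, 161) ((552.8267822265625, 91.9527816772461), (180.7860565185547, 41.14669418334961), 17.799240112304688)
 yaw 17.822231 mid 560.91675 94.58523
side (211, 199, 75, 29) ((550.5875854492188, 93.7365493774414), (179.7706298828125, 48.096412658691406), 17.95537757873535)
 yaw 17.952871 mid 549.1185 91.94994
rim [[0.7321, 0.0335], [0.4706, -0.0285], [0.3917, 0.3091]]
```

Call:
move_arm(
  motion=[
    [0.6,[-0.0055,-0.0024,-0.05],0],
    [0.6,[0,0,-0.05],0],
    [0.6,[0,0,-0.05],0],
    [0.6,[0,0,-0.03],0],
    [0.6,[0,0,-0.015],0],
    [0.6,[0,0,-0.007],0],
    [0.6,[0,0,0],0],
    [0.6,[0,0,0],0],
  ],
)

```text
clock: 9.85
eef_pos: [0.5535, 0.0922, 0.0128]
tool_rot: [[0.003, 0.306, -0.952], [0.0, -0.952, -0.306], [-1.0, 0.001, -0.003]]
ft_force: [0.2, -0.7, -0.1]
finger_gap: 0.0512
```

```bash
python3 - <<'E'
from h import *
s=env.state(); print(s["ft_force"],s["finger_gap"],s["eef_pos"])
im=vision.grab_frame("wrist"); cv2.imwrite("pics/w4.png",im[:,:,::-1])
E
```

```text
[ 0.20679075 -0.65356795 -0.11607159] 0.05119787855748862 [0.55352983 0.09219013 0.01281407]
```

View pics/w4.png

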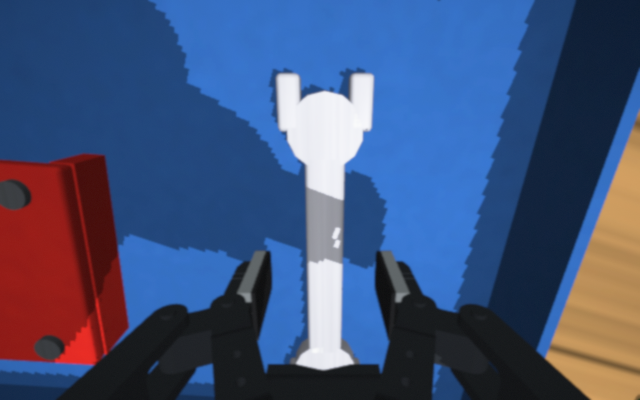

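The fingers at x≈265 and 380 straddle the shank at x≈324. I'll lower a little and close.

Call:
move_arm(
  motion=[
    [0.6,[0,0,-0.004],0],
    [0.35,[0,0,0],0],
    [0.35,[0,0,0],0],
    [0,[0,0,0],0],
    [0,[0,0,0],0],
    [0,[0,0,0],0],
    [0,[0,0,0],0],
    [0,[0,0,0],0],
  ],
  force=60,
)

```text
clock: 10.9
eef_pos: [0.5523, 0.092, 0.0076]
tool_rot: [[0.0, 0.306, -0.952], [-0.0, -0.952, -0.306], [-1.0, 0.0, -0.0]]
ft_force: [-1.3, -2.1, 5.0]
finger_gap: 0.016
```

Call:
move_arm(
  motion=[
    [0,[0,0,0.01],0],
    [0,[0,0,0.02],0],
    [0,[0,0,0.02],0],
    [0,[0,0,0.03],0],
    [0,[0,0,0.03],0],
    [0,[0,0,0],0],
    [0,[0,0,0],0],
  ],
  force=80,
)

```text
clock: 11.78
eef_pos: [0.5515, 0.0921, 0.117]
tool_rot: [[-0.001, 0.306, -0.952], [0.0, -0.952, -0.306], [-1.0, -0.0, 0.001]]
ft_force: [-0.6, -0.0, -2.3]
finger_gap: 0.0153
```

```bash
python3 - <<'E'
from h import *
s=env.state(); print(s["ft_force"],s["finger_gap"],s["eef_pos"],s["moment"])
im=vision.grab_frame("wrist"); a=im[:,:,::-1]
b=vision.grab_frame("side")[:,:,::-1]; cv2.imwrite("pics/ws5.png",cv2.resize(np.vstack([a,b]),(480,600)))
E
```

```text
[-0.59894869 -0.02602689 -2.26106034] 0.015293132462269352 [0.55153958 0.0920737  0.11699289] [ 0.0048172   0.02768007 -0.01226591]
```

View pics/ws5.png

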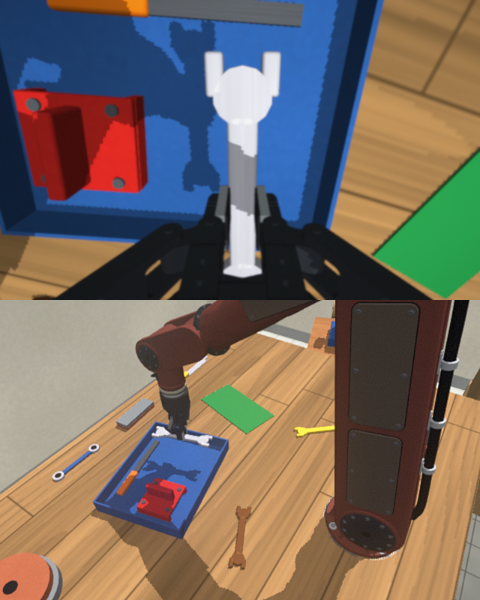

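The spanner is held level and centred in the fingers, and clear of the bin. I'll carry it over to the mat.

Call:
move_arm(
  motion=[
    [0,[0.0017,-0.0391,0],-0.0716],
    [0,[0.0017,-0.0391,0],-0.0716],
    [0,[0.0017,-0.0391,0],-0.0716],
    [0,[0.0017,-0.0391,0],-0.0716],
    [0,[0.0017,-0.0391,0],-0.0716],
    [0,[0.0017,-0.0391,0],-0.0716],
    [0,[0.0017,-0.0391,0],-0.0716],
    [0,[0.0016,-0.0391,0],-0.0716],
  ],
)

```text
clock: 12.88
eef_pos: [0.5644, -0.2214, 0.1152]
tool_rot: [[-0.003, -0.261, -0.965], [0.002, -0.965, 0.261], [-1.0, -0.001, 0.003]]
ft_force: [0.9, -0.6, -2.3]
finger_gap: 0.0149
```

Call:
move_arm(
  motion=[
    [0,[0,0,-0.03],0],
    [0,[0,0,-0.02],0],
    [0,[0,0,0],0],
    [0,[0,0,0],0],
  ],
)

```text
clock: 13.38
eef_pos: [0.5658, -0.2202, 0.0673]
tool_rot: [[-0.0, -0.258, -0.966], [0.0, -0.966, 0.258], [-1.0, -0.0, 0.0]]
ft_force: [0.2, -1.6, -2.2]
finger_gap: 0.0155
```

```bash
python3 - <<'E'
from h import *
s=env.state(); print(s["clock"],s["ft_force"],s["finger_gap"],s["eef_pos"],s["tool_rot"].round(4).tolist())
im=vision.grab_frame("wrist"); a=im[:,:,::-1].copy(); cv2.imwrite("pics/w6.png",a)
b=vision.grab_frame("scene")[:,:,::-1]; cv2.imwrite("pics/ws6.png",cv2.resize(np.vstack([a,b]),(480,600)))
c=cam("wrist",s)
hsv=cv2.cvtColor(a,cv2.COLOR_BGR2HSV); H,S,V=[hsv[...,i].astype(int) for i in range(3)]
# white tip of far jaw
w=(S<70)&(V>110); w[300:]=0; t=big(w); print("white",cv2.boundingRect(t))
g=(abs(H-65)<15)&(S>120); t=big(g); ap=cv2.approxPolyDP(cv2.convexHull(t),5,True)[:,0]; print(ap.tolist(),ray(c,ap,.004)[:,:2].round(4).tolist())
E
```

```text
13.375 [ 0.17570256 -1.63730492 -2.2418862 ] 0.015529647891078548 [ 0.56576501 -0.2201748   0.06725296] [[-0.0002, -0.2581, -0.9661], [0.0001, -0.9661, 0.2581], [-1.0, -0.0001, 0.0002]]
white (273, 69, 101, 231)
[[445, 4], [414, 298], [403, 306], [243, 306], [233, 298], [202, 4]] [[0.6725, -0.3201], [0.4827, -0.2696], [0.4777, -0.2601], [0.5096, -0.141], [0.5184, -0.136], [0.7081, -0.1869]]
```

View pics/ws6.png

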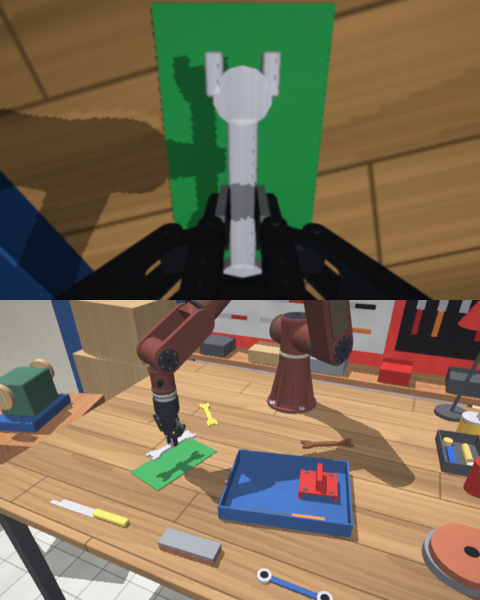

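The spanner is aligned and centred above the mat. The mat centre from this view is (0.565, -0.220) with yaw -15°, and the tool is at (0.566, -0.220). I'll lower it.

Call:
move_arm(
  motion=[
    [0,[0,0,-0.03],0],
    [0,[0,0,-0.015],0],
    [0,[0,0,-0.008],0],
    [0,[0,0,-0.004],0],
    [0,[0,0,0],0],
    [0,[0,0,-0.0015],0],
    [0,[0,0,0],0],
    [0,[0,0,0],0],
  ],
)

```text
clock: 14.48
eef_pos: [0.5658, -0.2209, 0.0091]
tool_rot: [[0.0, -0.259, -0.966], [-0.0, -0.966, 0.259], [-1.0, 0.0, -0.001]]
ft_force: [-0.1, -0.6, -1.9]
finger_gap: 0.0154
```

Call:
move_arm(
  motion=[
    [0,[0,0,-0.0015],0],
    [0,[0,0,0],0],
    [0,[0,0,-0.001],0],
    [0,[0,0,0],0],
    [0,[0,0,0],0],
  ],
)

```text
clock: 15.1
eef_pos: [0.5656, -0.2208, 0.0068]
tool_rot: [[-0.0, -0.259, -0.966], [0.0, -0.966, 0.259], [-1.0, -0.0, 0.0]]
ft_force: [-1.4, 0.6, 3.4]
finger_gap: 0.0151
```

Call:
move_arm(
  motion=[
    [0.3,[0,0,0],0],
    [0.4,[0,0,0],0],
    [0.6,[0,0,0],0],
    [0.6,[0,0,0],0],
    [0.6,[0,0,0.01],0],
    [0.6,[0,0,0.03],0],
    [0.6,[0,0,0.05],0],
    [0.6,[0,0,0.05],0],
  ],
)

```text
clock: 16.1
eef_pos: [0.5654, -0.2207, 0.1481]
tool_rot: [[0.0, -0.259, -0.966], [-0.0, -0.966, 0.259], [-1.0, 0.0, -0.0]]
ft_force: [1.3, 0.1, -0.7]
finger_gap: 0.051
```

Call:
move_arm(
  motion=[
    [0.6,[-0.03,0,0.04],0],
    [0.6,[-0.03,0,0.02],0],
    [0.6,[0,0,0],0],
    [0.6,[0,0,0],0],
  ],
)

```text
clock: 16.6
eef_pos: [0.5058, -0.2207, 0.2062]
tool_rot: [[0.001, -0.259, -0.966], [0.0, -0.966, 0.259], [-1.0, -0.0, -0.001]]
ft_force: [0.7, 0.0, -1.0]
finger_gap: 0.0513
```

```bash
python3 - <<'E'
from h import *
s=env.state(); print(s["clock"],s["ft_force"],s["finger_gap"],s["eef_pos"])
for n in ["wrist","side","scene"]:
    a=vision.grab_frame(n)[:,:,::-1].copy(); cv2.imwrite(f"pics/{n}7.png",a); c=cam(n,s)
    hsv=cv2.cvtColor(a,cv2.COLOR_BGR2HSV); H,S,V=[hsv[...,i].astype(int) for i in range(3)]
    t=big((abs(H-65)<15)&(S>120)); hl=cv2.convexHull(t)
    r=cv2.minAreaRect((ray(c,hl[:,0],.004)[:,:2]*1000).astype(np.float32)); print(n,"mat",r)
    mk=np.zeros(H.shape,np.uint8); cv2.drawContours(mk,[hl],-1,1,-1)
    t=big((S<70)&(V>110)&(mk>0)); r=cv2.minAreaRect((ray(c,t[:,0],.014)[:,:2]*1000).astype(np.float32)); print(n,"spanner",r)
w=cv2.imread("pics/wrist7.png");d=cv2.imread("pics/scene7.png"); cv2.imwrite("pics/ws7.png",cv2.resize(np.vstack([w,d]),(480,600)))
E
```

```text
16.6 [ 0.74215588  0.03094726 -0.96671391] 0.05127199052749366 [ 0.50582232 -0.22065413  0.20621249]
wrist mat ((554.7008056640625, -217.3935546875), (139.68637084960938, 235.9900665283203), 75.0605697631836)
wrist spanner ((566.4866943359375, -220.6762237548828), (40.56837844848633, 178.89715576171875), 75.0617904663086)
side mat ((563.37890625, -219.32107543945312), (136.44622802734375, 255.28346252441406), 75.1093978881836)
side spanner ((563.53662109375, -217.4774169921875), (48.330867767333984, 186.0666046142578), 75.18841552734375)
scene mat ((566.5376586914062, -221.41505432128906), (137.62860107421875, 256.521484375), 75.15202331542969)
scene spanner ((569.1051635742188, -218.95359802246094), (50.192935943603516, 185.14266967773438), 75.11158752441406)
```

View pics/ws7.png

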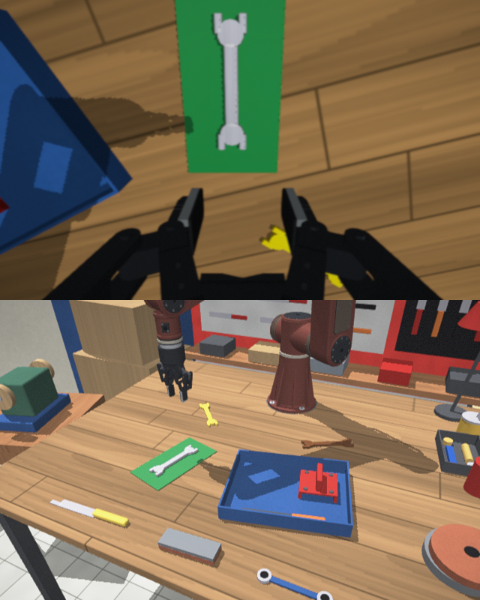

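The spanner lies flat and centred along the mat, the rest stands upright in the bin, and the gripper is clear of everything.

```bash
python3 -c "
from station import env
print(env.hand_in())"
```

```text
the job is handed in; nothing more can be done
None
```

I did the job in the order asked and handed it in at about 16.8 s of the 56 s allowed. No verdict was reported.

- **Tool rest:** I gripped it by the rib, lifted it clear and set it on its feet in the empty half of the bin. The target was about x = -30, y = +85 mm in the bin's frame, turned to line up with the bin. The pictures afterwards show it upright; I did not measure its final position from them, only from the arm's pose at release.
- **Spanner:** I took the steel one from the bin, not the brown, yellow or blue ones, and laid it flat on the green mat. In the scene and side views its centre is within about 4 mm of the mat's centre. Its long axis is within about 0.1° of the mat's in all three views.
- **Checks that disagreed:** The last wrist view put the mat's centre about 12 mm off, because the mat's far end was cut off in that picture; I discounted it. The views also differed from each other by 2–6 mm, somewhat beyond the 2 mm calibration.
- **Forces:** The wrist force readings I saw stayed under about 6 N.

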